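# Sweep the spent colour tubes off the salon counter into the hanging bin

## Task

Clear the rubbish from the salon's mixing counter: with the fingers, sweep the three rolled-up spent colour tubes across the counter and over the edge away from the robot, so that all three drop into the grey bin hanging there. Only push them - do not pick any of them up - and leave everything else on the counter standing where it is.

Things in the scene. Friction and masses are not known exactly. Their poses are not given: they have to be found in the camera images.
- spent_red_mid (a point): rubbish to be swept: a spent hair-colour tube with a pink-red cap, white and aluminium, rolled up from its tail, lying on the counter; 76 mm long, 38 mm wide, 24 to 26 mm tall, 18 g. This point is its middle, 12 mm above its underside; its x axis runs along the tube towards the cap (x from -37 mm at the roll to +37 mm at the cap). It slides; it does not roll
- spent_blue_mid (a point): rubbish to be swept: a spent hair-colour tube with a blue cap, white and aluminium, rolled up from its tail, lying on the counter; 76 mm long, 38 mm wide, 24 to 26 mm tall, 18 g. This point is its middle, 12 mm above its underside; its x axis runs along the tube towards the cap (x from -37 mm at the roll to +37 mm at the cap). It slides; it does not roll
- spent_yellow_mid (a point): rubbish to be swept: a spent hair-colour tube with a yellow cap, white and aluminium, rolled up from its tail, lying on the counter; 76 mm long, 38 mm wide, 24 to 26 mm tall, 18 g. This point is its middle, 12 mm above its underside; its x axis runs along the tube towards the cap (x from -37 mm at the roll to +37 mm at the cap). It slides; it does not roll
- bin: grey open-topped waste bin, fixed, hung below the counter's edge: 140 mm deep in x, 360 mm wide in y, 120 mm tall, walls 4 mm; its place along the edge (y) varies. Origin at the centre of its underside, axes as the world's. Its rim is 45 mm below the counter and its back wall lies under the counter's overhang: whatever slides off the edge within the bin's width drops in
- edge (a point): point on the upper edge of the dark counter on the side away from the robot, at z = 0; the edge is straight, runs along y and is always at this x (0.65 m)
- jar: bystander, among the spent tubes: closed white cream jar with a mauve lid, 56 mm across, 46 mm tall; origin at the centre of its underside
- beaker: bystander, among the spent tubes: clear plastic measuring beaker, empty, 53 mm across the rim, 62 mm tall; origin at the centre of its underside
- bowl: bystander at the left: black tint bowl, 132 mm across, 58 mm tall, with a tab handle towards its +y reaching 101 mm from its centre; origin at the centre of its underside
- tint_brush: bystander at the left: black tint brush lying flat, from x = -138 to +78 mm of its origin, 50 mm wide, 10 mm high
- full_tube: bystander at the right: full, unrolled colour tube standing on its pink-red cap, 139 mm tall, 48 mm wide at the crimp; origin at the centre of its underside; keep it
- developer: bystander at the right: silver bottle with a black cap, 70 mm across, 198 mm tall; origin at the centre of its underside

How it is judged (in metres and radians):
At the end, for the whole second after the job is handed in: All three spent tubes lie inside the bin, their middles within its walls and at least 30 mm below its rim; the jar, beaker, bowl, brush, full tube and bottle have each moved less than 25 mm and stand upright (x of spent_red_mid in the frame of bin between -0.07 and 0.07 m and y of spent_red_mid in the frame of bin between -0.18 and 0.18 m and z of spent_red_mid in the frame of bin between 0 and 0.09 m and x of spent_blue_mid in the frame of bin between -0.07 and 0.07 m and y of spent_blue_mid in the frame of bin between -0.18 and 0.18 m and z of spent_blue_mid in the frame of bin between 0 and 0.09 m and x of spent_yellow_mid in the frame of bin between -0.07 and 0.07 m and y of spent_yellow_mid in the frame of bin between -0.18 and 0.18 m and z of spent_yellow_mid in the frame of bin between 0 and 0.09 m and distance of each of jar, beaker, bowl, tint_brush, full_tube, developer from where it was at the start of the episode below 0.025 m and angle between each of jar, beaker, bowl, tint_brush, full_tube, developer's own z axis and vertical below 0.2 rad); the robot touches nothing.
It fails at once if a spent tube is lifted: its middle is more than 35 mm above the counter (height (world z) of any of spent_red_mid, spent_blue_mid, spent_yellow_mid above 0.035 m).
It fails at once if something else on the counter is shifted by more than 25 mm or tipped (distance of any of jar, beaker, bowl, tint_brush, full_tube, developer from where it was at the start of the episode above 0.025 m or angle between any of jar, beaker, bowl, tint_brush, full_tube, developer's own z axis and vertical above 0.35 rad).
It also fails if it takes over 72 s, if anything falls off the work surface, if the arm or the gripper's body presses on something with over 40 N, if the wrist force passes 120 N, or if a joint passes its speed limit or range.

## Robot

A 6-joint arm with a two-finger parallel gripper is mounted at the origin on the work surface. World frame = base frame: x ahead of the robot, y to its left, z up, the work surface at z = 0. Lengths are in m, angles in degrees, forces in N, time in s.
With the tool pointing down it reaches from about 0.25 to 0.775 m from the base axis. Payload 4 kg.
Tool frame: the origin (TCP) lies midway between the tips of the shut fingers; the grasp point (between the pads) lies 19 mm behind it (manip.tcp_to_grasp is the distance from the TCP to the grasp point, in m); x points along the fingers, y is the direction in which the jaws open and shut, and the axes are right-handed (so a half turn about x gives the same grasp; the last joint's range is limited). The gripper opens to 85 mm and grips with 20 to 120 N. Pads are 22 mm wide; open, the fingers measure 114 mm over their backs; the gripper's body (76 mm by 85 mm) begins 54 mm behind the grasp point. The pads swing forward as they close: fully open they stand 13 mm farther back than shut.
Start: joints at [-79.761, 4.996, 78.535, -0, 96.463, -5.907], TCP at [0.153, -0.528, 0.231] pointing down, gripper open.
Joint ranges: [-177.83, 177.83], [-43.37, 116.18], [15.69, 146.23], [-61.86, 241.86], [9.47, 152.12], [-147.06, 147.06]. Speed limits (degrees/s): [159.86, 159.86, 180, 180, 180, 180].

## Interface

Orientations are given as a 3x3 rotation matrix whose columns are the frame's x, y, z axes.
In Python, from plant import manip, viewer gives the robot as it stands.
- The arm moves only by the shell command python3 -m creep 'ROWS' [FORCE]. ROWS is JSON, a list of rows, each a list of 3 entries, a list of its own where there are three numbers: the shift along the world's x, y, z in cm, then the turn, a rotation vector about the world's x, y, z in degrees, then the finger opening in cm, from 0 to 8.54. A call has 1 to 5 rows; each row shifts and turns the commanded pose from where the row before left it; what a row does not reach is not made up. A row lasts 1/10 s, in which the tool goes at most 50 mm and 8.59 degrees, less where a joint would pass 70% of its speed; a pose out of reach is approached as far as the arm can. A call is refused whole if a number of a shift passes 5 or a number of a turn 8.59, either way. A call with a gripper value outside its range is refused whole. The fingers move at their own pace and stop on an object; FORCE is the grip in N (left out, the last holds). Time passes only in rows, so rows that do not move let the fingers close. It gives the time, the measured TCP pose, the force and the opening at its end, in the units of the state.
- manip.observe(): the state, without advancing time (a new reading comes with each control period).
- viewer.capture(name): name is "scene" or "side" or "wrist"; returns a dict with "image" (400x640x3 uint8, red, green, blue), "z_map" (400x640 float32, m along the optical axis (not along the pixel's ray), 0 where there is no reading), "camera_matrix" (3x3 intrinsics, pixels), "dist" ([k1, k2, p1, p2, k3] as OpenCV has them; the pictures are not rectified), "origin" and "attitude" of the camera in the world; the wrist camera has in their place "hand_eye" (4x4, takes a point from camera to tool coordinates, whose origin is the TCP and whose axes are the tool frame's). Camera axes: x right, y down, z forward; pixel columns grow to the right and rows downward; lengths in m; the calibration is good to about 2 mm. A picture is of the moment at which its call begins: read the wrist's pose just before it.
- manip.job_done(): hands the job in, once; it reports no verdict.
The state is a dict: "t": time; "joint_positions": joint angles; "joint_vel": joint speeds; "effort": joint torques, N m; "tool_pos": TCP position; "tcp_rot": TCP orientation; "contact_force": force on the tool from outside, world axes, zero at the start; "wrist_torque": the same for the moment, N m; "finger_gap": finger opening in m.
Only numpy, scipy, OpenCV 4.12 (cv2) and the standard library are available. Lean on these libraries where they do the work, as an engineer would, in place of code of your own. Each camera call takes 0.05 s, during which the arm holds its last target.

## Working session

There is one attempt and no reset: what is moved stays moved. The work goes in short steps, Python scripts to look and compute and a shell command to move; the robot and the scene stay as the last step left them, time stands still between calls to the robot, and variables do not carry over. Pictures are saved under pics/ and viewed, and the job is handed in when it is done.

```bash
ls; mkdir -p pics; python3 - <<'E'
from plant import manip, viewer
import cv2
s=manip.observe();print(s['t'],s['tool_pos'],s['tcp_rot'],s['finger_gap'])
for n in ("scene","side"):
    c=viewer.capture(n);cv2.imwrite(f"pics/{n}0.png",c["image"][:,:,::-1])
    print(n,c["camera_matrix"],c["dist"],c["origin"],c["attitude"])
E
```

```text
pics
0.0 [ 0.15285263 -0.5278056   0.23010481] [[-3.93211385e-04  2.78068485e-01 -9.60561171e-01]
 [ 2.24104204e-03 -9.60558588e-01 -2.78068655e-01]
 [-9.99997412e-01 -2.26199773e-03 -2.45460593e-04]] 0.08556994734638423
scene [[462.51110686   0.         316.81739993]
 [  0.         462.51110686 193.01924869]
 [  0.           0.           1.        ]] [-0.12444487  0.          0.          0.          0.        ] [1.27554037 0.48566226 0.97517631] [[-0.55663531  0.61640864 -0.55695378]
 [ 0.83070157  0.42072882 -0.36458492]
 [ 0.00959322 -0.66560322 -0.74624414]]
side [[447.30036241   0.         316.88557789]
 [  0.         447.30036241 196.06414132]
 [  0.           0.           1.        ]] [-0.08479068  0.          0.          0.          0.        ] [0.11802294 0.96707722 0.84842177] [[-0.92583272 -0.23309573  0.29748976]
 [-0.37762424  0.60239309 -0.70322294]
 [-0.01528751 -0.76340615 -0.64573783]]
```

View pics/scene0.png

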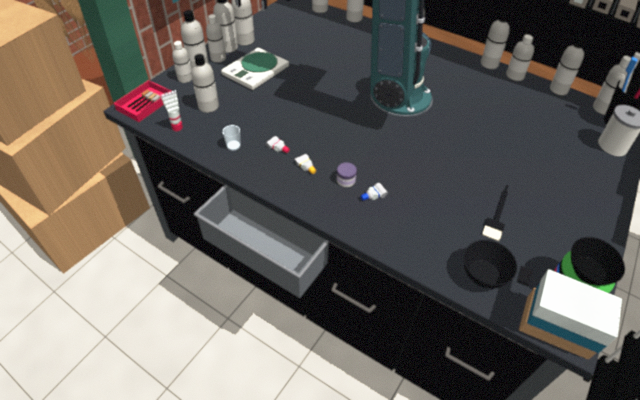

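View pics/side0.png

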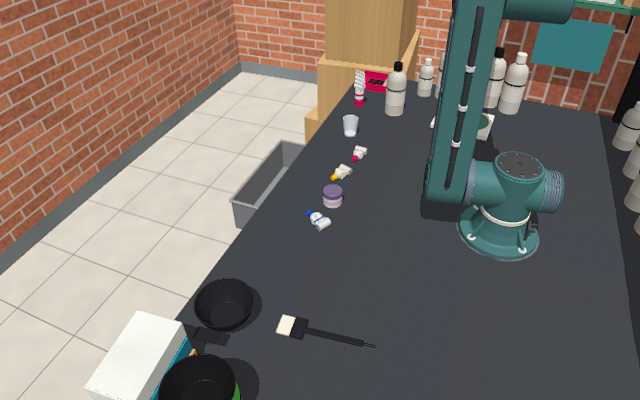

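The scene view shows the red tube at about (279,146), yellow (306,164), blue (374,193), jar (346,175), beaker (232,138) and the bin around (262,240). Next I'll measure them.

```bash
cat > h.py <<'E'
from plant import manip, viewer
import cv2, numpy as np
def rays(c,px):
    p=cv2.undistortPoints(np.array(px,float).reshape(-1,1,2),c["camera_matrix"],c["dist"]).reshape(-1,2)
    return np.c_[p,np.ones(len(p))]@np.array(c["attitude"]).T
def plane(c,px,z):
    r=rays(c,px);o=np.array(c["origin"]);return o+r*((z-o[2])/r[:,2])[:,None]
def depth(c,px):
    px=np.array(px,int);z=c["z_map"][px[:,1],px[:,0]];return np.array(c["origin"])+rays(c,px)*z[:,None]
E
python3 - <<'E'
from h import *
for n,x0,x1,y0,y1 in (("scene",200,400,110,210),("side",290,390,90,240)):
    c=viewer.capture(n);im=c["image"]
    k=4
    cv2.imwrite(f"pics/{n}_z.png",cv2.resize(im[y0:y1,x0:x1],None,fx=k,fy=k,interpolation=cv2.INTER_CUBIC)[:,:,::-1])
    P=depth(c,np.stack(np.meshgrid(np.arange(640),np.arange(400)),-1).reshape(-1,2)).reshape(400,640,3)
    hsv=cv2.cvtColor(im,cv2.COLOR_RGB2HSV)
    reg=(P[...,0]>.25)&(P[...,0]<.68)&(P[...,1]>-.45)&(P[...,1]<.3)&(P[...,2]>-.02)&(P[...,2]<.08)&(c["z_map"]>0)
    m=(reg&((hsv[...,2]>110)|((hsv[...,1]>120)&(hsv[...,2]>70)))).astype(np.uint8)
    nn,l,st,ce=cv2.connectedComponentsWithStats(m)
    for i in range(1,nn):
        if st[i,4]<20: continue
        q=(l==i); pts=P[q]
        print(n,ce[i].round(),st[i,4],"mean",pts.mean(0).round(3),"zmax",pts[:,2].max().round(3),"min",pts.min(0).round(3),"max",pts.max(0).round(3))
        cap=q&(hsv[...,1]>130)
        if cap.sum()>3:
            print("   cap",cap.sum(),P[cap].mean(0).round(3),hsv[cap].mean(0).round())
    if n=="scene":
        print(plane(c,[(215,187),(327,238),(196,216),(299,290)],-.045).round(3))
    else: print(plane(c,[(283,143),(233,200),(305,143),(240,227)],-.045).round(3))
E
```

```text
scene [255.  85.] 23 mean [ 0.263 -0.446  0.02 ] zmax 0.028 min [ 0.252 -0.45   0.01 ] max [ 0.275 -0.441  0.028]
scene [232. 136.] 392 mean [ 0.529 -0.317  0.037] zmax 0.066 min [ 0.448 -0.401 -0.003] max [ 0.556 -0.287  0.066]
scene [278. 144.] 229 mean [ 0.46  -0.195  0.015] zmax 0.027 min [ 0.416 -0.245 -0.005] max [ 0.48  -0.153  0.027]
   cap 38 [ 0.462 -0.163  0.013] [174. 186. 189.]
scene [306. 163.] 244 mean [ 0.478 -0.077  0.015] zmax 0.028 min [ 0.432 -0.125 -0.006] max [ 0.501 -0.036  0.028]
   cap 44 [ 0.49  -0.047  0.013] [ 21. 184. 206.]
scene [347. 174.] 344 mean [0.464 0.055 0.033] zmax 0.05 min [ 0.389  0.001 -0.005] max [0.49  0.078 0.05 ]
scene [374. 192.] 291 mean [0.464 0.147 0.015] zmax 0.028 min [ 0.409  0.116 -0.006] max [0.508 0.176 0.028]
   cap 45 [0.495 0.131 0.014] [112. 186. 175.]
[[ 0.666 -0.279 -0.045]
 [ 0.635  0.102 -0.045]
 [ 0.781 -0.248 -0.045]
 [ 0.809  0.131 -0.045]]
side [350. 125.] 299 mean [ 0.53  -0.315  0.036] zmax 0.062 min [ 0.505 -0.447 -0.005] max [ 0.593 -0.282  0.062]
side [359. 153.] 167 mean [ 0.458 -0.193  0.014] zmax 0.026 min [ 0.439 -0.259 -0.005] max [ 0.488 -0.149  0.026]
   cap 32 [ 0.462 -0.16   0.014] [170. 225. 198.]
side [341. 172.] 213 mean [ 0.477 -0.076  0.014] zmax 0.026 min [ 0.452 -0.143 -0.005] max [ 0.508 -0.034  0.026]
   cap 42 [ 0.488 -0.047  0.013] [ 24. 242. 209.]
side [332. 190.] 204 mean [0.459 0.048 0.041] zmax 0.049 min [ 0.432 -0.034 -0.005] max [0.497 0.078 0.049]
side [332. 202.] 161 mean [0.451 0.071 0.016] zmax 0.036 min [ 0.431  0.039 -0.003] max [0.48  0.084 0.036]
side [318. 219.] 288 mean [0.462 0.149 0.015] zmax 0.026 min [ 0.429  0.103 -0.005] max [0.515 0.179 0.026]
   cap 46 [0.488 0.135 0.014] [110. 198. 182.]
[[ 0.756 -0.237 -0.045]
 [ 0.764  0.105 -0.045]
 [ 0.681 -0.265 -0.045]
 [ 0.684  0.202 -0.045]]
```

View pics/scene_z.png

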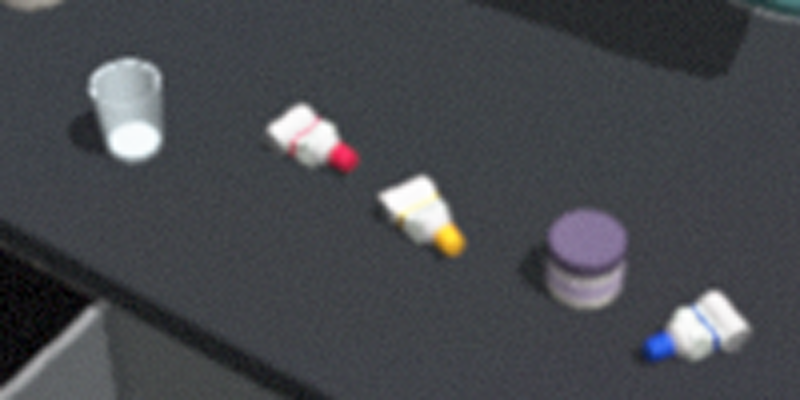

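View pics/side_z.png

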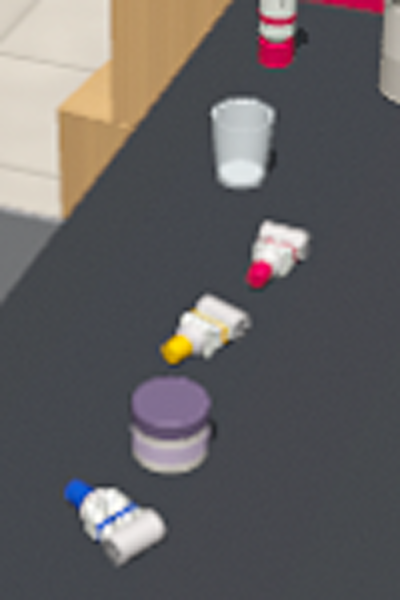

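The three tubes have their mid-points near: red (0.46,-0.195), yellow (0.478,-0.077), blue (0.463,0.148). The jar is at about (0.46,0.05) and the beaker at (0.53,-0.315). Next, the bin's extent in y.

```bash
python3 - <<'E'
from h import *
for n in ("scene","side"):
    c=viewer.capture(n)
    P=depth(c,np.stack(np.meshgrid(np.arange(640),np.arange(400)),-1).reshape(-1,2)).reshape(400,640,3)
    m=(c["z_map"]>0)&(P[...,2]<-.03)&(P[...,2]>-.06)&(P[...,0]>.67)&(P[...,0]<.82)&(abs(P[...,1])<.6)
    p=P[m];print(n,len(p),np.percentile(p,[1,3,97,99],axis=0).round(3).tolist())
    for x0 in (.7,.72,.74):
        q=p[abs(p[:,0]-x0)<.01];print(x0,q[:,1].min(),q[:,1].max()) if len(q) else 0
    # jar/beaker by tops
    hsv=cv2.cvtColor(c["image"],cv2.COLOR_RGB2HSV)
    t=(abs(P[...,0]-.46)<.06)&(abs(P[...,1]-.05)<.06)&(P[...,2]>.040)&(P[...,2]<.06)
    print("jar",P[t].min(0),P[t].max(0))
    t=(abs(P[...,0]-.53)<.06)&(abs(P[...,1]+.315)<.06)&(P[...,2]>.05)&(P[...,2]<.08)
    print("beak",P[t].min(0),P[t].max(0))
    t=(P[...,0]>.5)&(P[...,1]>.2)&(P[...,2]>.045)&(P[...,2]<.07)&(P[...,0]<.7)&(P[...,1]<.7)
    print("bowl",P[t].min(0),P[t].max(0))
E
```

```text
scene 805 [[0.673, -0.26, -0.06], [0.68, -0.258, -0.058], [0.78, 0.109, -0.04], [0.781, 0.109, -0.039]]
0.7 -0.2612867767102356 0.10935968693303189
0.72 -0.26269985627158343 0.10885954435619405
0.74 -0.26026049329742396 0.10966974056615186
jar [0.43416671 0.02284419 0.04016856] [0.48923929 0.07801713 0.05003587]
beak [ 0.50370616 -0.3438436   0.05003733] [ 0.55863667 -0.28817494  0.06538549]
bowl [0.50003705 0.43920131 0.04501369] [0.64223398 0.69982406 0.06973815]
side 560 [[0.68, -0.258, -0.06], [0.687, -0.255, -0.059], [0.778, 0.112, -0.043], [0.78, 0.113, -0.042]]
0.7 -0.25677061259139555 0.11273822441361647
0.72 -0.25985814318353606 0.11451482712341343
0.74 -0.2580301762194561 0.11478169038589525
jar [0.43200243 0.02768988 0.04009647] [0.48730786 0.08271138 0.04840278]
beak [ 0.50455816 -0.34120489  0.05031969] [ 0.55448538 -0.28574737  0.06430378]
bowl [0.50039729 0.43932472 0.04502179] [0.60313698 0.66016748 0.06997015]
```

The bin spans y from about -0.26 to 0.11, so red and yellow can go straight ahead. Blue has to be shifted towards -y in front of the jar. I'll move behind red first, with a half-closed rake and the jaws along y.

```bash
python3 -m creep '[[[1.5,2.0,1.5],[0,0,-1.6],3.5],[[2.5,3.3,0.5],[0,0,-1.6],3.5],[[2.5,3.3,0],[0,0,-1.6],3.5],[[2.5,3.3,0],[0,0,-1.6],3.5],[[2.5,3.3,0],[0,0,-1.6],3.5]]'
python3 -m creep '[[[2.5,3.3,0],[0,0,-1.6],3.5],[[2.5,3.3,0],[0,0,-1.6],3.5],[[2.5,3.3,0],[0,0,-1.6],3.5],[[2.5,3.3,0],[0,0,-1.7],3.5],[[2.5,3.3,0],[0,0,-1.7],3.5]]'
python3 -m creep '[[[1.0,1.6,-2],[0,0,0],3.5],[[0,0,-3],[0,0,0],3.5],[[0,0,-3],[0,0,0],3.5],[[0,0,0],[0,0,0],3.5]]'
```

```text
t: 0.8
tool_pos: [0.2686, -0.375, 0.2514]
tcp_rot: [[0.0, 0.14, -0.99], [-0.0, -0.99, -0.14], [-1.0, 0.0, -0.0]]
contact_force: [-0.0, -0.4, 0.6]
finger_gap: 0.0349
t: 1.3
tool_pos: [0.3937, -0.2098, 0.2515]
tcp_rot: [[0.001, -0.002, -1.0], [-0.001, -1.0, 0.002], [-1.0, 0.001, -0.001]]
contact_force: [1.3, -0.4, -0.3]
finger_gap: 0.0351
t: 1.7
tool_pos: [0.4005, -0.1933, 0.1667]
tcp_rot: [[-0.008, -0.0, -1.0], [0.005, -1.0, 0.0], [-1.0, -0.005, 0.008]]
contact_force: [-0.4, 0.1, 0.0]
finger_gap: 0.0348
```

```bash
python3 -m creep '[[[0,0,-3],[0,0,0],3.5],[[0,0,-4],[0,0,0],3.5],[[0,0,-4],[0,0,0],3.5],[[0,0,-3],[0,0,0],3.5],[[0,0,0],[0,0,0],3.5]]'
python3 - <<'E'
from h import *
for n in ("side","scene"):
    c=viewer.capture(n);cv2.imwrite(f"pics/{n}1.png",c["image"][50:280,150:450][:,:,::-1].repeat(2,0).repeat(2,1))
print(manip.observe()['tool_pos'])
E
```

```text
t: 2.2
tool_pos: [0.4004, -0.1939, 0.0284]
tcp_rot: [[-0.007, -0.001, -1.0], [0.004, -1.0, 0.001], [-1.0, -0.004, 0.007]]
contact_force: [0.3, 0.7, 0.3]
finger_gap: 0.035
[ 0.40375929 -0.19606124  0.03287652]
```

View pics/side1.png

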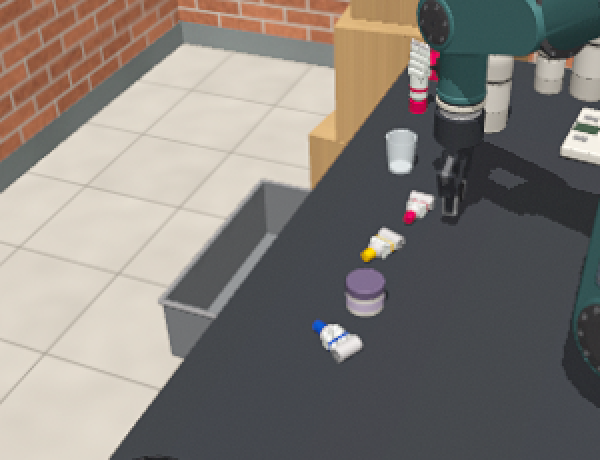

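The fingers (about (452,205) in the crop) stand just behind the red tube, at the side towards the robot. I'll lower them and push.

```bash
python3 -m creep '[[[0,0,-1.2],[0,0,0],3.5],[[0,0,-1.0],[0,0,0],3.5],[[0,0,0],[0,0,0],3.5]]'
python3 -m creep '[[[1,0,0],[0,0,0],3.5],[[1.5,0,0],[0,0,0],3.5],[[1.5,0,0],[0,0,0],3.5],[[1.5,0,0],[0,0,0],3.5],[[1.5,0,0],[0,0,0],3.5]]'
python3 -m creep '[[[1.5,0,0],[0,0,0],3.5],[[1.5,0,0],[0,0,0],3.5],[[1.5,0,0],[0,0,0],3.5],[[1,0,0],[0,0,0],3.5],[[0.5,0,0],[0,0,0],3.5]]'
python3 - <<'E'
from h import *
for n in ("side","scene"):
    c=viewer.capture(n);cv2.imwrite(f"pics/{n}2.png",c["image"][50:280,150:450][:,:,::-1].repeat(2,0).repeat(2,1))
E
```

```text
t: 2.6
tool_pos: [0.4024, -0.195, 0.0087]
tcp_rot: [[-0.001, -0.001, -1.0], [0.001, -1.0, 0.001], [-1.0, -0.001, 0.001]]
contact_force: [0.1, 0.2, 0.3]
finger_gap: 0.035
t: 3.1
tool_pos: [0.4747, -0.1955, 0.01]
tcp_rot: [[0.001, -0.001, -1.0], [-0.001, -1.0, 0.001], [-1.0, 0.001, -0.001]]
contact_force: [-0.1, 0.1, 0.0]
finger_gap: 0.035
t: 3.6
tool_pos: [0.5344, -0.1953, 0.0097]
tcp_rot: [[0.001, -0.0, -1.0], [-0.0, -1.0, 0.0], [-1.0, 0.0, -0.001]]
contact_force: [0.2, 0.4, 0.6]
finger_gap: 0.0347
```

View pics/side2.png

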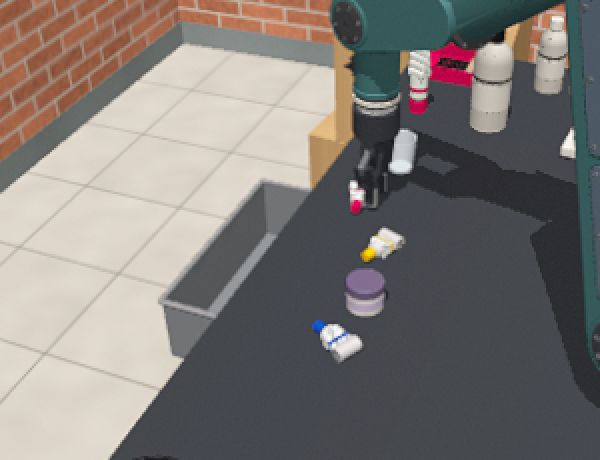

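View pics/scene2.png

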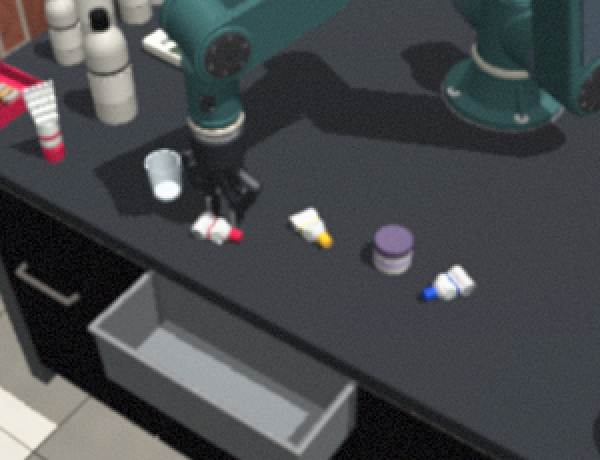

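Red is being pushed squarely (cap at (238,236) in the crop) and the beaker is clear. I'll carry on over the edge.

```bash
python3 -m creep '[[[1,0,0],[0,0,0],3.5],[[1.5,0,0],[0,0,0],3.5],[[1.5,0,0],[0,0,0],3.5],[[1.5,0,0],[0,0,0],3.5],[[1.5,0,0],[0,0,0],3.5]]'
python3 -m creep '[[[1.5,0,0],[0,0,0],3.5],[[1.5,0,0],[0,0,0],3.5],[[1.5,0,0],[0,0,0],3.5],[[0.9,0,0],[0,0,0],3.5],[[0,0,0],[0,0,0],3.5]]'
python3 - <<'E'
from h import *
for n in ("side","scene"):
    c=viewer.capture(n);cv2.imwrite(f"pics/{n}3.png",c["image"][50:300,150:450][:,:,::-1].repeat(2,0).repeat(2,1))
E
```

```text
t: 4.2
tool_pos: [0.6035, -0.1953, 0.0093]
tcp_rot: [[-0.0, -0.001, -1.0], [0.0, -1.0, 0.001], [-1.0, -0.0, 0.0]]
contact_force: [0.2, 0.3, 0.5]
finger_gap: 0.0354
t: 4.7
tool_pos: [0.6578, -0.1953, 0.0093]
tcp_rot: [[0.001, -0.001, -1.0], [-0.0, -1.0, 0.001], [-1.0, 0.0, -0.001]]
contact_force: [0.2, 0.7, -0.4]
finger_gap: 0.0348
```

View pics/scene3.png

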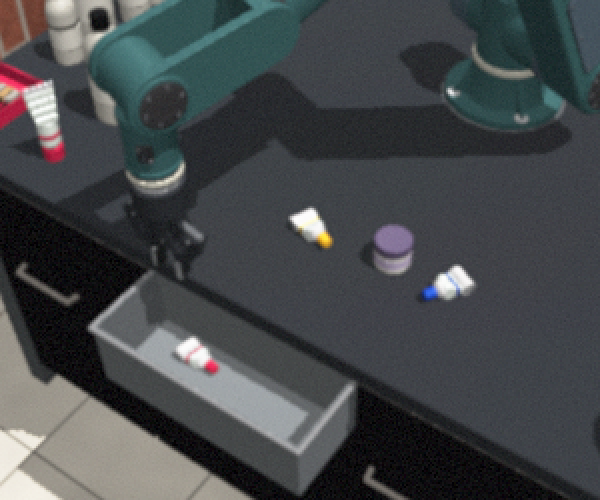

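Red lies in the bin at about (197,355). Now yellow: raise, go back to (0.41, -0.08), lower.

```bash
python3 -m creep '[[[0,0,2.5],[0,0,0],3.5],[[0,0,4],[0,0,0],3.5],[[-2,1,4],[0,0,0],3.5],[[-4,2,1.5],[0,0,0],3.5],[[-4,2,0],[0,0,0],3.5]]'
python3 -m creep '[[[-4,2,0],[0,0,0],3.5],[[-4,2,0],[0,0,0],3.5],[[-4,1.5,0],[0,0,0],3.5],[[-3.5,1,0],[0,0,0],3.5],[[0,0,-2],[0,0,0],3.5]]'
python3 -m creep '[[[0,0,-4],[0,0,0],3.5],[[0,0,-3],[0,0,0],3.5],[[0,0,-2],[0,0,0],3.5],[[0,0,-1],[0,0,0],3.5],[[0,0,0],[0,0,0],3.5]]'
python3 - <<'E'
from h import *
print(manip.observe()['tool_pos'])
for n in ("side","scene"):
    c=viewer.capture(n);cv2.imwrite(f"pics/{n}4.png",c["image"][50:300,150:450][:,:,::-1].repeat(2,0).repeat(2,1))
E
```

```text
t: 5.3
tool_pos: [0.5574, -0.1459, 0.1337]
tcp_rot: [[0.007, -0.002, -1.0], [-0.003, -1.0, 0.002], [-1.0, 0.003, -0.007]]
contact_force: [-0.2, 1.2, 1.2]
finger_gap: 0.0351
t: 5.8
tool_pos: [0.3997, -0.0796, 0.1117]
tcp_rot: [[0.005, -0.001, -1.0], [-0.002, -1.0, 0.001], [-1.0, 0.002, -0.005]]
contact_force: [0.3, -0.7, 1.4]
finger_gap: 0.0351
t: 6.3
tool_pos: [0.4003, -0.08, 0.0081]
tcp_rot: [[-0.003, -0.001, -1.0], [0.001, -1.0, 0.001], [-1.0, -0.001, 0.003]]
contact_force: [-0.5, -0.4, 0.5]
finger_gap: 0.0351
[ 0.40033734 -0.07995191  0.00810786]
```

View pics/scene4.png

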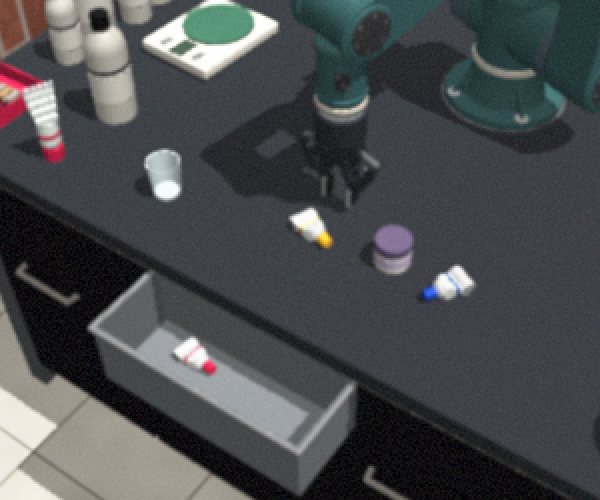

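Fingers are behind yellow, clear of the jar. Push.

```bash
python3 -m creep '[[[1,0,0],[0,0,0],3.5],[[1.5,0,0],[0,0,0],3.5],[[1.5,0,0],[0,0,0],3.5],[[1.5,0,0],[0,0,0],3.5],[[1.5,0,0],[0,0,0],3.5]]'
python3 -m creep '[[[1.5,0,0],[0,0,0],3.5],[[1.5,0,0],[0,0,0],3.5],[[1.5,0,0],[0,0,0],3.5],[[1,0,0],[0,0,0],3.5],[[0.5,0,0],[0,0,0],3.5]]'
python3 - <<'E'
from h import *
for n in ("side","scene"):
    c=viewer.capture(n);cv2.imwrite(f"pics/{n}5.png",c["image"][50:300,150:450][:,:,::-1].repeat(2,0).repeat(2,1))
E
```

```text
t: 6.9
tool_pos: [0.4744, -0.0806, 0.0108]
tcp_rot: [[0.003, -0.001, -1.0], [-0.001, -1.0, 0.001], [-1.0, 0.001, -0.003]]
contact_force: [0.3, 0.1, 1.0]
finger_gap: 0.035
t: 7.4
tool_pos: [0.5338, -0.0805, 0.0102]
tcp_rot: [[0.002, -0.001, -1.0], [-0.001, -1.0, 0.001], [-1.0, 0.001, -0.002]]
contact_force: [-1.1, -0.3, -0.4]
finger_gap: 0.0353
```

View pics/scene5.png

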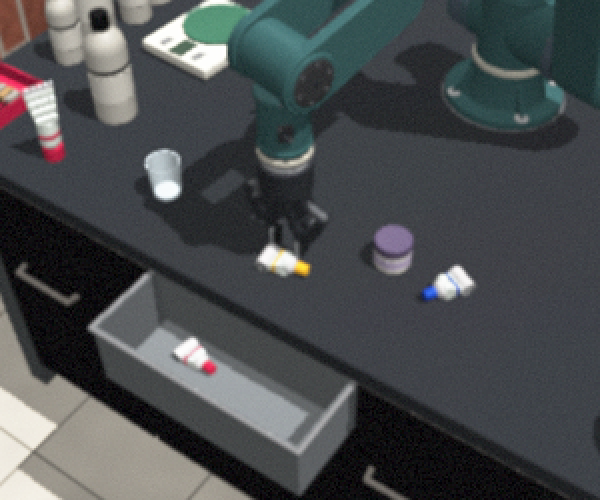

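Yellow is moving with the rake (about (283,262)). On over the edge.

```bash
python3 -m creep '[[[1,0,0],[0,0,0],3.5],[[1.5,0,0],[0,0,0],3.5],[[1.5,0,0],[0,0,0],3.5],[[1.5,0,0],[0,0,0],3.5],[[1.5,0,0],[0,0,0],3.5]]'
python3 -m creep '[[[1.5,0,0],[0,0,0],3.5],[[1.5,0,0],[0,0,0],3.5],[[1.5,0,0],[0,0,0],3.5],[[0.9,0,0],[0,0,0],3.5],[[0,0,0],[0,0,0],3.5]]'
python3 - <<'E'
from h import *
for n in ("side","scene"):
    c=viewer.capture(n);cv2.imwrite(f"pics/{n}6.png",c["image"][50:300,150:450][:,:,::-1].repeat(2,0).repeat(2,1))
E
```

```text
t: 8.0
tool_pos: [0.6025, -0.0803, 0.0093]
tcp_rot: [[-0.0, -0.001, -1.0], [-0.0, -1.0, 0.001], [-1.0, 0.0, 0.0]]
contact_force: [0.2, 0.5, -0.7]
finger_gap: 0.0348
t: 8.5
tool_pos: [0.6568, -0.0804, 0.0093]
tcp_rot: [[0.0, -0.001, -1.0], [-0.0, -1.0, 0.001], [-1.0, 0.0, -0.0]]
contact_force: [-0.1, -0.4, -0.4]
finger_gap: 0.0351
```

View pics/scene6.png

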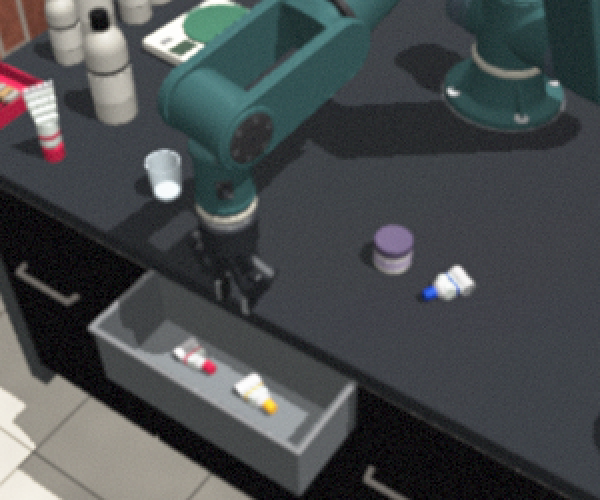

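Yellow is in the bin at about (256,395). Blue still sits at about (447,285), with its cap pointing forward. I'll go behind it with a narrower rake (1.5 cm gap), push it ahead of the jar, then sweep sideways.

```bash
python3 -m creep '[[[0,0,2.5],[0,0,0],3.5],[[0,0,4],[0,0,0],3],[[-1,1,4],[0,0,0],2],[[-3.6,2.7,1.5],[0,0,0],1.5],[[-3.6,2.9,0],[0,0,0],1.5]]'
python3 -m creep '[[[-3.6,2.9,0],[0,0,0],1.5],[[-3.6,2.9,0],[0,0,0],1.5],[[-3.6,2.9,0],[0,0,0],1.5],[[-3.6,2.9,0],[0,0,0],1.5],[[-3.6,2.9,0],[0,0,0],1.5]]'
python3 -m creep '[[[-2.4,2,0],[0,0,0],1.5],[[0,0,-3],[0,0,0],1.5],[[0,0,-3],[0,0,0],1.5],[[0,0,-2],[0,0,0],1.5],[[0,0,0],[0,0,0],1.5]]'
python3 - <<'E'
from h import *
print(manip.observe()['tool_pos'])
for n in ("side","scene"):
    c=viewer.capture(n);cv2.imwrite(f"pics/{n}7.png",c["image"][50:300,200:500][:,:,::-1].repeat(2,0).repeat(2,1))
E
```

```text
t: 9.1
tool_pos: [0.5749, -0.0146, 0.1337]
tcp_rot: [[0.008, -0.003, -1.0], [-0.001, -1.0, 0.003], [-1.0, 0.001, -0.008]]
contact_force: [-0.0, 0.2, 0.4]
finger_gap: 0.0147
t: 9.6
tool_pos: [0.3915, 0.1313, 0.1291]
tcp_rot: [[-0.0, -0.002, -1.0], [0.0, -1.0, 0.002], [-1.0, -0.0, 0.0]]
contact_force: [-0.0, 0.8, 0.8]
finger_gap: 0.015
t: 10.1
tool_pos: [0.3664, 0.1498, 0.0462]
tcp_rot: [[-0.007, -0.001, -1.0], [-0.002, -1.0, 0.001], [-1.0, 0.002, 0.007]]
contact_force: [-0.4, 0.3, -0.8]
finger_gap: 0.0151
[0.36635035 0.14979837 0.04623749]
```

View pics/scene7.png

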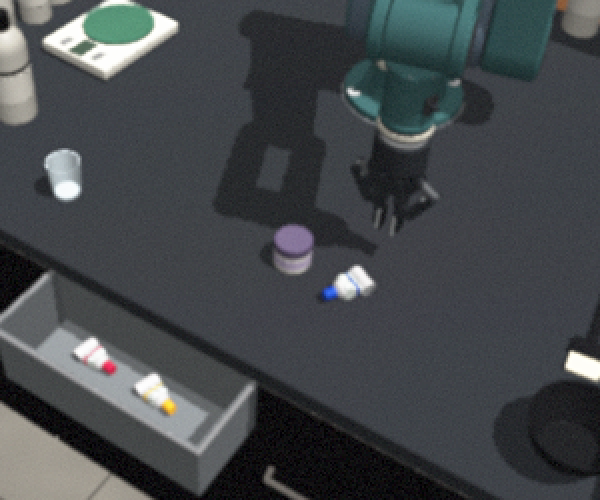

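View pics/side7.png

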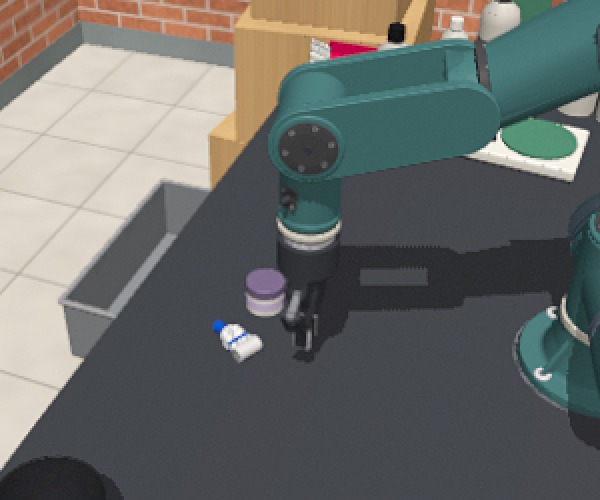

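Fingers are behind the blue roll with room on the jar side. Lower and push forward.

```bash
python3 -m creep '[[[0,0.4,-2.2],[0,0,0],1.5],[[0,0,-1.2],[0,0,0],1.5],[[0,0,-0.6],[0,0,0],1.5],[[0,0,0],[0,0,0],1.5]]'
python3 -m creep '[[[1,0,0],[0,0,0],1.5],[[1.5,0,0],[0,0,0],1.5],[[1.5,0,0],[0,0,0],1.5],[[1.5,0,0],[0,0,0],1.5],[[1.5,0,0],[0,0,0],1.5]]'
python3 - <<'E'
from h import *
for n in ("side","scene"):
    c=viewer.capture(n);cv2.imwrite(f"pics/{n}8.png",c["image"][50:300,200:500][:,:,::-1].repeat(2,0).repeat(2,1))
E
```

```text
t: 10.6
tool_pos: [0.3696, 0.1544, 0.0091]
tcp_rot: [[-0.001, -0.001, -1.0], [-0.0, -1.0, 0.001], [-1.0, 0.0, 0.001]]
contact_force: [0.5, -0.4, -0.3]
finger_gap: 0.0147
t: 11.1
tool_pos: [0.4421, 0.1547, 0.0104]
tcp_rot: [[0.002, -0.001, -1.0], [0.0, -1.0, 0.001], [-1.0, -0.0, -0.002]]
contact_force: [-0.1, 0.7, 0.8]
finger_gap: 0.015
```

View pics/scene8.png

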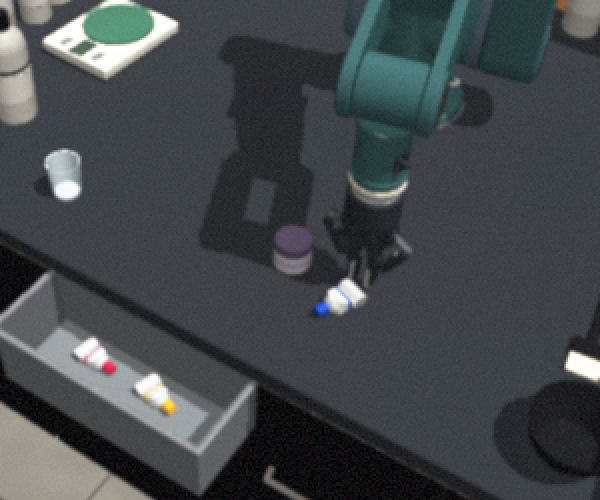

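View pics/side8.png

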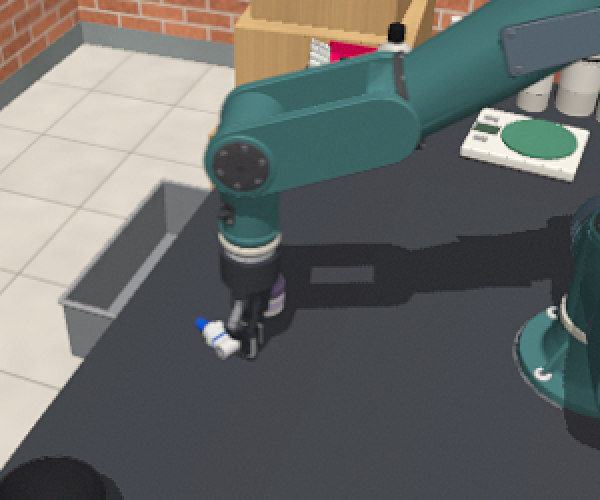

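Blue slides forward with its heading kept. Push to TCP x ≈ 0.53.

```bash
python3 -m creep '[[[1,0,0],[0,0,0],1.5],[[1.5,0,0],[0,0,0],1.5],[[1.5,0,0],[0,0,0],1.5],[[1.5,0,0],[0,0,0],1.5],[[1,0,0],[0,0,0],1.5]]'
python3 -m creep '[[[1.0,0,0],[0,0,0],1.5],[[0.8,0,0],[0,0,0],1.5],[[0.4,0,0],[0,0,0],1.5],[[0,0,0],[0,0,0],1.5]]'
python3 - <<'E'
from h import *
for n in ("side","scene"):
    c=viewer.capture(n);cv2.imwrite(f"pics/{n}9.png",c["image"][50:300,200:500][:,:,::-1].repeat(2,0).repeat(2,1))
    P=depth(c,np.stack(np.meshgrid(np.arange(640),np.arange(400)),-1).reshape(-1,2)).reshape(400,640,3)
    hsv=cv2.cvtColor(c["image"],cv2.COLOR_RGB2HSV)
    r=(P[...,0]>.48)&(P[...,0]<.68)&(P[...,1]>.05)&(P[...,1]<.3)&(P[...,2]>0.003)&(P[...,2]<.035)
    cap=r&(abs(hsv[...,0].astype(int)-111)<8)&(hsv[...,1]>150); w=r&(hsv[...,2]>120)&(hsv[...,1]<90)
    print(n,cap.sum(),np.median(P[cap],0),w.sum(),np.median(P[w],0),P[w].min(0),P[w].max(0))
E
```

```text
t: 11.7
tool_pos: [0.506, 0.1547, 0.0096]
tcp_rot: [[0.001, -0.001, -1.0], [-0.0, -1.0, 0.001], [-1.0, 0.0, -0.001]]
contact_force: [-0.3, -0.1, -0.2]
finger_gap: 0.0149
t: 12.1
tool_pos: [0.5273, 0.1547, 0.0093]
tcp_rot: [[0.0, -0.001, -1.0], [-0.0, -1.0, 0.001], [-1.0, 0.0, -0.0]]
contact_force: [0.3, -0.4, -0.6]
finger_gap: 0.0148
side 31 [0.60245959 0.16963562 0.01776343] 185 [0.56492992 0.17289303 0.01799483] [0.51645267 0.14967711 0.00474099] [0.59561632 0.18580194 0.0341328 ]
scene 41 [0.60885158 0.16301936 0.01800529] 263 [0.56060953 0.16330339 0.02050967] [0.48052681 0.05027007 0.00380957] [0.59727702 0.1816253  0.03164597]
```

View pics/scene9.png

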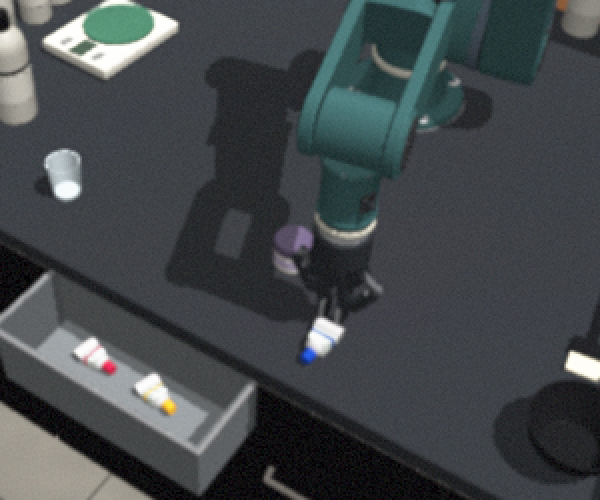

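Blue lies along x at y≈0.165, middle x≈0.577, short of the edge and clear ahead of the jar. Now raise, go to its +y side, and turn the rake 90°.

```bash
python3 -c "
from plant import manip;print(manip.observe()['joint_positions'])"
python3 -m creep '[[[-1,0,0],[0,0,0],1.5],[[-0.5,0,3],[0,0,0],1.5],[[0,0,4],[0,0,0],1.5],[[0,0,3],[0,0,0],1.5],[[0,0,0],[0,0,0],1.5]]'
```

```text
[ 1.04531371e+01  1.34882614e+01  9.51560673e+01 -4.64684579e-03
  7.13898291e+01  1.00501446e+02]
t: 12.7
tool_pos: [0.5143, 0.1554, 0.1153]
tcp_rot: [[0.011, -0.001, -1.0], [0.002, -1.0, 0.001], [-1.0, -0.002, -0.011]]
contact_force: [-0.7, 0.8, 1.1]
finger_gap: 0.0149
```

```bash
python3 -m creep '[[[0.6,0.8,0],[0,0,8.2],1.5],[[0.6,0.8,0],[0,0,8.2],2.5],[[0.6,0.8,0],[0,0,8.2],3],[[0.6,0.8,0],[0,0,8.2],3.5],[[0.6,0.8,0],[0,0,8.2],3.5]]'
python3 -m creep '[[[0.6,0.8,0],[0,0,8.2],3.5],[[0.6,0.8,0],[0,0,8.2],3.5],[[0.6,0.8,0],[0,0,8.2],3.5],[[0.6,0.8,0],[0,0,8.2],3.5],[[0.6,0.8,0],[0,0,8.2],3.5]]'
python3 -m creep '[[[0.2,0,0],[0,0,8],3.5],[[0,0,-3],[0,0,0],3.5],[[0,0,-3],[0,0,0],3.5],[[0,0,0],[0,0,0],3.5],[[0,0,0],[0,0,0],3.5]]'
python3 - <<'E'
from h import *
for n in ("side","scene"):
    c=viewer.capture(n);cv2.imwrite(f"pics/{n}10.png",c["image"][50:300,200:500][:,:,::-1].repeat(2,0).repeat(2,1))
print(manip.observe()['tool_pos'],manip.observe()['joint_positions'])
E
```

```text
t: 13.2
tool_pos: [0.5406, 0.1948, 0.108]
tcp_rot: [[-0.002, 0.66, -0.751], [-0.001, -0.751, -0.66], [-1.0, -0.001, 0.002]]
contact_force: [-0.1, -0.6, 0.8]
finger_gap: 0.0348
t: 13.7
tool_pos: [0.5707, 0.2348, 0.1079]
tcp_rot: [[-0.003, 0.991, -0.134], [-0.001, -0.134, -0.991], [-1.0, -0.002, 0.001]]
contact_force: [0.3, 0.4, 0.9]
finger_gap: 0.0349
t: 14.2
tool_pos: [0.5725, 0.2344, 0.0482]
tcp_rot: [[-0.003, 1.0, -0.001], [-0.001, -0.001, -1.0], [-1.0, -0.003, 0.001]]
contact_force: [0.6, 0.0, 0.5]
finger_gap: 0.0347
[0.57464334 0.23498298 0.0510394 ] [ 1.70100542e+01  1.93283109e+01  8.24320698e+01 -4.69063245e-04
  7.80892795e+01  1.70608347e+01]
```

View pics/scene10.png

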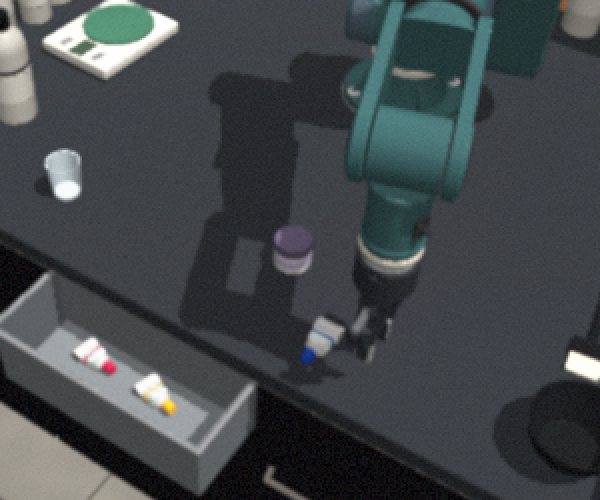

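View pics/side10.png

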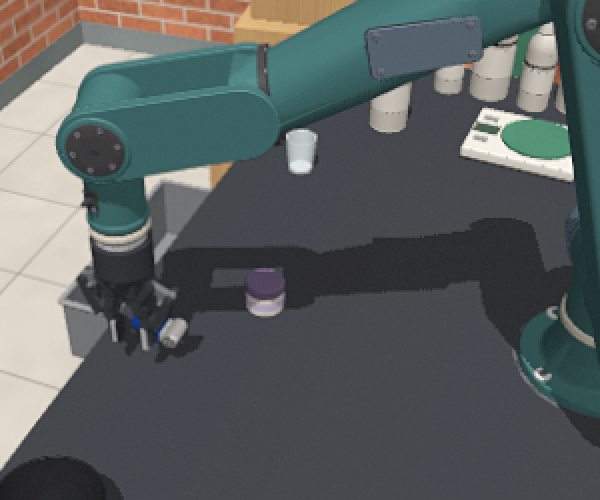

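The rake is on the +y side of blue with its fingers along x, centred on the tube. Lower and sweep towards -y.

```bash
python3 -m creep '[[[0,0,-2.2],[0,0,0],3.5],[[0,0,-1.2],[0,0,0],3.5],[[0,0,-0.7],[0,0,0],3.5],[[0,0,0],[0,0,0],3.5]]'
python3 -m creep '[[[0,-1,0],[0,0,0],3.5],[[0,-1.5,0],[0,0,0],3.5],[[0,-1.5,0],[0,0,0],3.5],[[0,-1.5,0],[0,0,0],3.5],[[0,-1.5,0],[0,0,0],3.5]]'
python3 -m creep '[[[0,-1.5,0],[0,0,0],3.5],[[0,-1,0],[0,0,0],3.5],[[0,-0.5,0],[0,0,0],3.5]]'
python3 - <<'E'
from h import *
for n in ("side","scene"):
    c=viewer.capture(n);cv2.imwrite(f"pics/{n}11.png",c["image"][50:300,200:500][:,:,::-1].repeat(2,0).repeat(2,1))
E
```

```text
t: 14.7
tool_pos: [0.5733, 0.2345, 0.0075]
tcp_rot: [[-0.002, 1.0, -0.001], [-0.001, -0.001, -1.0], [-1.0, -0.002, 0.001]]
contact_force: [-0.3, -0.4, 0.5]
finger_gap: 0.035
t: 15.2
tool_pos: [0.5741, 0.1629, 0.0087]
tcp_rot: [[0.001, 1.0, -0.002], [0.0, -0.002, -1.0], [-1.0, 0.001, -0.0]]
contact_force: [0.3, 0.6, 0.3]
finger_gap: 0.0351
t: 15.5
tool_pos: [0.574, 0.1333, 0.0084]
tcp_rot: [[0.0, 1.0, -0.002], [-0.0, -0.002, -1.0], [-1.0, 0.0, 0.0]]
contact_force: [-0.2, 0.2, 0.8]
finger_gap: 0.0346
```

View pics/scene11.png

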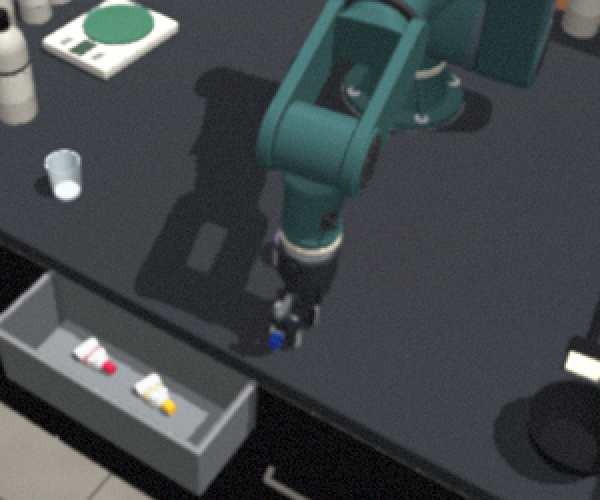

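View pics/side11.png

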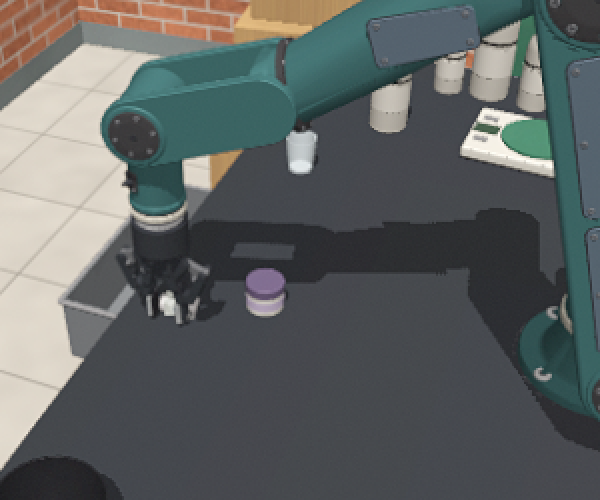

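Blue travels with the rake, cap forward at about (277,341), and the jar is untouched. Continue.

```bash
python3 -m creep '[[[0,-1,0],[0,0,0],3.5],[[0,-1.5,0],[0,0,0],3.5],[[0,-1.5,0],[0,0,0],3.5],[[0,-1.5,0],[0,0,0],3.5],[[0,-1.5,0],[0,0,0],3.5]]'
python3 -m creep '[[[0,-1.5,0],[0,0,0],3.5],[[0,-1.5,0],[0,0,0],3.5],[[0,-1.5,0],[0,0,0],3.5],[[0,-1,0],[0,0,0],3.5],[[0,-0.5,0],[0,0,0],3.5]]'
python3 -m creep '[[[0,-1,0],[0,0,0],3.5],[[0,-0.8,0],[0,0,0],3.5],[[0,-0.4,0],[0,0,0],3.5],[[0,0,0],[0,0,0],3.5]]'
python3 - <<'E'
from h import *
for n in ("side","scene"):
    c=viewer.capture(n);cv2.imwrite(f"pics/{n}12.png",c["image"][50:300,150:450][:,:,::-1].repeat(2,0).repeat(2,1))
E
```

```text
t: 16.1
tool_pos: [0.5739, 0.0631, 0.0083]
tcp_rot: [[0.0, 1.0, -0.001], [-0.0, -0.001, -1.0], [-1.0, 0.0, 0.0]]
contact_force: [0.6, 0.2, -0.6]
finger_gap: 0.0352
t: 16.6
tool_pos: [0.5739, 0.0034, 0.0083]
tcp_rot: [[0.0, 1.0, -0.002], [-0.0, -0.002, -1.0], [-1.0, 0.0, 0.0]]
contact_force: [0.5, 1.2, 0.2]
finger_gap: 0.0349
t: 17.0
tool_pos: [0.574, -0.0178, 0.0083]
tcp_rot: [[0.0, 1.0, -0.001], [-0.0, -0.001, -1.0], [-1.0, 0.0, 0.0]]
contact_force: [0.0, 0.2, 0.2]
finger_gap: 0.0349
```

View pics/scene12.png

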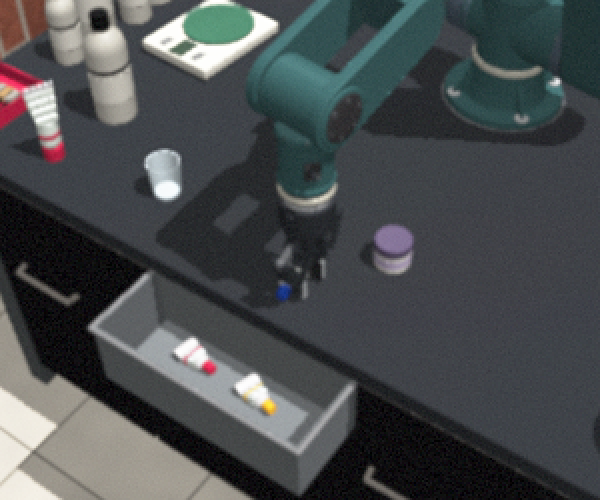

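View pics/side12.png

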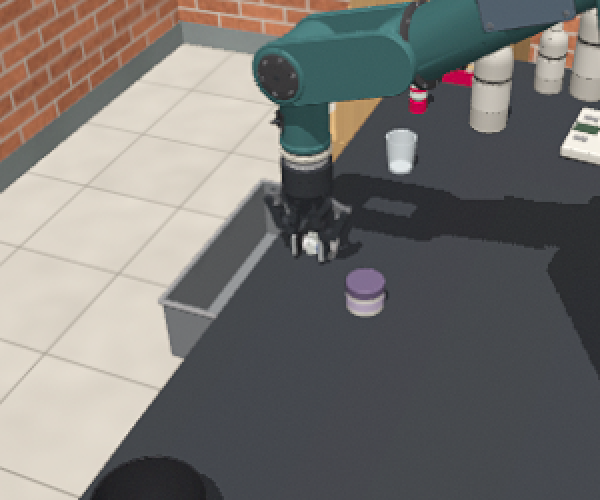

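Blue is now in front of the bin's span (cap about (284,292)). I'll back off, raise, turn the rake back, and measure blue before the last push.

```bash
python3 -m creep '[[[0,1.0,0],[0,0,0],3.5],[[0,0.5,3],[0,0,0],3.5],[[0,0,4],[0,0,0],3.5],[[-1,0,3],[0,0,-5],3],[[-1,-0.4,0],[0,0,-8],2.5]]'
python3 -m creep '[[[-1.2,-0.5,0],[0,0,-8.2],1.5],[[-1.2,-0.5,0],[0,0,-8.2],1.5],[[-1.2,-0.5,0],[0,0,-8.2],1.5],[[-1.2,-0.5,0],[0,0,-8.2],1.5],[[-1.2,-0.5,0],[0,0,-8.2],1.5]]'
python3 -m creep '[[[-1.2,-0.5,0],[0,0,-8.2],1.5],[[-1.2,-0.5,0],[0,0,-8.2],1.5],[[-1.2,-0.5,0],[0,0,-8.2],1.5],[[-1.0,-0.3,0],[0,0,-8.2],1.5],[[0,0,0],[0,0,-3.2],1.5]]'
python3 - <<'E'
from h import *
print(manip.observe()['tool_pos'])
for n in ("side","scene"):
    c=viewer.capture(n);cv2.imwrite(f"pics/{n}13.png",c["image"][50:300,150:450][:,:,::-1].repeat(2,0).repeat(2,1))
    P=depth(c,np.stack(np.meshgrid(np.arange(640),np.arange(400)),-1).reshape(-1,2)).reshape(400,640,3)
    hsv=cv2.cvtColor(c["image"],cv2.COLOR_RGB2HSV)
    r=(P[...,0]>.5)&(P[...,0]<.68)&(P[...,1]>-.15)&(P[...,1]<.1)&(P[...,2]>0.003)&(P[...,2]<.035)
    cap=r&(abs(hsv[...,0].astype(int)-111)<8)&(hsv[...,1]>150); w=r&(hsv[...,2]>120)&(hsv[...,1]<90)
    print(n,cap.sum(),np.median(P[cap],0),w.sum(),np.median(P[w],0),P[w].min(0),P[w].max(0))
E
```

```text
t: 17.6
tool_pos: [0.5574, -0.0051, 0.1146]
tcp_rot: [[0.012, 0.973, -0.229], [-0.001, -0.229, -0.973], [-1.0, 0.011, -0.002]]
contact_force: [0.7, -1.1, -0.4]
finger_gap: 0.0251
t: 18.1
tool_pos: [0.4934, -0.0304, 0.1084]
tcp_rot: [[0.0, 0.583, -0.812], [0.0, -0.812, -0.583], [-1.0, -0.0, -0.0]]
contact_force: [-0.8, 0.3, 0.4]
finger_gap: 0.015
t: 18.6
tool_pos: [0.4469, -0.0486, 0.1083]
tcp_rot: [[-0.0, -0.004, -1.0], [0.0, -1.0, 0.004], [-1.0, -0.0, 0.0]]
contact_force: [-0.3, -0.3, 0.0]
finger_gap: 0.0149
[ 0.44689388 -0.04857901  0.10832758]
side 27 [ 0.60426098 -0.03083662  0.01585325] 168 [ 0.56539375 -0.03558333  0.01697456] [ 0.54113232 -0.06810446  0.00329669] [ 0.59632171 -0.02272932  0.02619546]
scene 39 [ 0.61138057 -0.03472646  0.0180455 ] 180 [ 0.57011565 -0.04078071  0.01951636] [ 0.54432406 -0.06699307  0.00409279] [ 0.59927481 -0.02759223  0.02794849]
```

View pics/scene13.png

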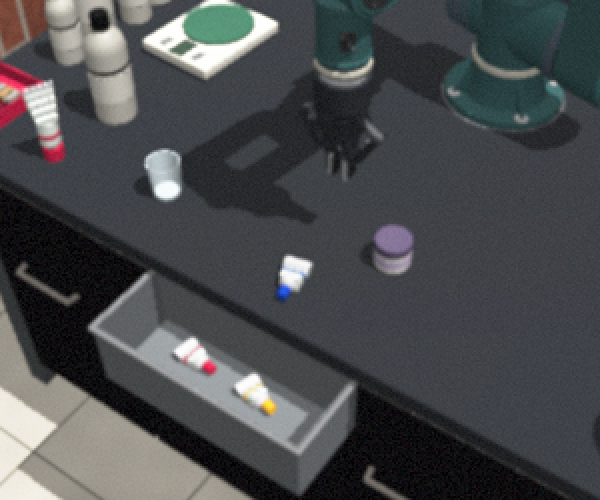

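Blue is squarely behind its final lane (middle about (0.577,-0.043), cap forward). Lower behind it and push off.

```bash
python3 -m creep '[[[1,0.3,-3],[0,0,0],1.5],[[0.5,0,-3],[0,0,0],1.5],[[0.5,0,-2],[0,0,0],1.5],[[0,0,-1.3],[0,0,0],1.5],[[0,0,-0.6],[0,0,0],1.5]]'
python3 -m creep '[[[0.5,0,0],[0,0,0],1.5],[[1,0,0],[0,0,0],1.5],[[1.5,0,0],[0,0,0],1.5],[[1.5,0,0],[0,0,0],1.5],[[1.5,0,0],[0,0,0],1.5]]'
python3 -m creep '[[[1.5,0,0],[0,0,0],1.5],[[1.5,0,0],[0,0,0],1.5],[[1,0,0],[0,0,0],1.5],[[0.5,0,0],[0,0,0],1.5]]'
python3 - <<'E'
from h import *
for n in ("side","scene"):
    c=viewer.capture(n);cv2.imwrite(f"pics/{n}14.png",c["image"][50:300,150:450][:,:,::-1].repeat(2,0).repeat(2,1))
E
```

```text
t: 19.2
tool_pos: [0.4672, -0.0457, 0.008]
tcp_rot: [[-0.002, 0.001, -1.0], [0.001, -1.0, -0.001], [-1.0, -0.001, 0.002]]
contact_force: [-0.3, -0.5, -0.3]
finger_gap: 0.0151
t: 19.7
tool_pos: [0.5305, -0.0466, 0.0111]
tcp_rot: [[0.004, -0.001, -1.0], [-0.001, -1.0, 0.001], [-1.0, 0.001, -0.004]]
contact_force: [-0.2, 0.2, -0.5]
finger_gap: 0.0151
t: 20.1
tool_pos: [0.5748, -0.0465, 0.0105]
tcp_rot: [[0.002, -0.001, -1.0], [-0.001, -1.0, 0.001], [-1.0, 0.001, -0.002]]
contact_force: [-0.4, -0.6, 0.3]
finger_gap: 0.0153
```

View pics/scene14.png

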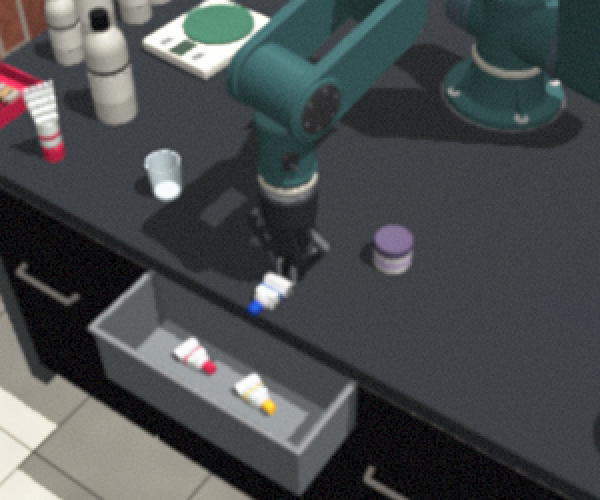

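Blue's cap is at the edge (about (255,309)) and the tube is still straight. Finish the push.

```bash
python3 -m creep '[[[1,0,0],[0,0,0],1.5],[[1.5,0,0],[0,0,0],1.5],[[1.5,0,0],[0,0,0],1.5],[[1.5,0,0],[0,0,0],1.5],[[1.5,0,0],[0,0,0],1.5]]'
python3 -m creep '[[[1,0,0],[0,0,0],1.5],[[0.5,0,0],[0,0,0],1.5],[[0,0,0],[0,0,0],1.5],[[0,0,0],[0,0,0],1.5]]'
python3 - <<'E'
from h import *
for n in ("side","scene"):
    c=viewer.capture(n);cv2.imwrite(f"pics/{n}15.png",c["image"][50:300,150:450][:,:,::-1].repeat(2,0).repeat(2,1))
E
```

```text
t: 20.7
tool_pos: [0.6436, -0.0463, 0.0094]
tcp_rot: [[0.0, -0.001, -1.0], [-0.0, -1.0, 0.001], [-1.0, 0.0, -0.0]]
contact_force: [1.1, 0.2, -0.1]
finger_gap: 0.0152
t: 21.1
tool_pos: [0.6574, -0.0463, 0.0091]
tcp_rot: [[-0.001, -0.001, -1.0], [-0.0, -1.0, 0.001], [-1.0, 0.0, 0.001]]
contact_force: [-0.2, -0.1, -0.1]
finger_gap: 0.015
```

View pics/scene15.png

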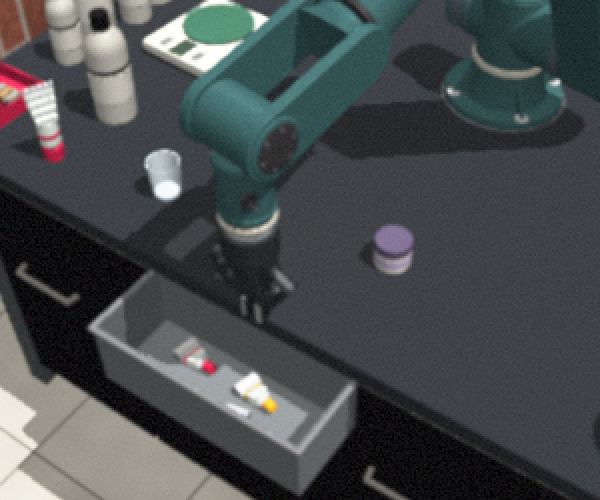

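Blue has left the counter. Only a white bit shows, at about (238,408), behind the bin's front wall. I'll raise the hand and check from both cameras.

```bash
python3 -m creep '[[[0,0,3],[0,0,0],1.5],[[-1,0,4],[0,0,0],1.5],[[-3,0,4],[0,0,0],1.5],[[-3,0,3],[0,0,0],1.5],[[0,0,0],[0,0,0],1.5]]'
python3 -m creep '[[[-3,0,0],[0,0,0],1.5],[[-4,0,0],[0,0,0],1.5],[[-4,0,0],[0,0,0],1.5],[[-2,0,0],[0,0,0],1.5],[[0,0,0],[0,0,0],1.5]]'
python3 - <<'E'
from h import *
for n,b in (("side",(120,240,220,320)),("scene",(160,310,180,340))):
    c=viewer.capture(n);cv2.imwrite(f"pics/{n}16.png",cv2.resize(c["image"][b[0]:b[1],b[2]:b[3]],None,fx=4,fy=4,interpolation=cv2.INTER_CUBIC)[:,:,::-1])
    P=depth(c,np.stack(np.meshgrid(np.arange(640),np.arange(400)),-1).reshape(-1,2)).reshape(400,640,3)
    hsv=cv2.cvtColor(c["image"],cv2.COLOR_RGB2HSV)
    r=(P[...,0]>.64)&(P[...,0]<.8)&(P[...,1]>-.28)&(P[...,1]<.12)&(P[...,2]<-.06)&(P[...,2]>-.2)
    blue=r&(abs(hsv[...,0].astype(int)-111)<8)&(hsv[...,1]>150)
    w=(r&(hsv[...,2]>185)&(hsv[...,1]<60)).astype(np.uint8)
    nn,l,st,ce=cv2.connectedComponentsWithStats(w)
    print(n,"blue",blue.sum(),P[blue].mean(0) if blue.any() else 0)
    for i in range(1,nn):
        if st[i,4]>5: print(ce[i],st[i,4],P[l==i].mean(0).round(3),P[l==i].max(0).round(3))
    P2=P[c["z_map"]>0]
    t=(abs(P[...,0]-.46)<.08)&(abs(P[...,1]-.05)<.08)&(P[...,2]>.040)&(P[...,2]<.06);print("jar",P[t].min(0),P[t].max(0))
    t=(abs(P[...,0]-.53)<.06)&(abs(P[...,1]+.315)<.06)&(P[...,2]>.05)&(P[...,2]<.08);print("beak",P[t].min(0),P[t].max(0))
E
```

```text
t: 21.7
tool_pos: [0.5881, -0.0467, 0.1565]
tcp_rot: [[0.01, -0.001, -1.0], [-0.002, -1.0, 0.001], [-1.0, 0.002, -0.01]]
contact_force: [0.8, 0.3, 0.2]
finger_gap: 0.0147
t: 22.2
tool_pos: [0.4555, -0.046, 0.1485]
tcp_rot: [[-0.002, -0.002, -1.0], [0.0, -1.0, 0.002], [-1.0, -0.0, 0.002]]
contact_force: [-0.3, -0.1, 0.4]
finger_gap: 0.0149
side blue 23 [ 0.75837688 -0.03347073 -0.11026778]
[263.21311475 194.37704918] 61 [ 0.741 -0.037 -0.126] [ 0.771 -0.019 -0.113]
jar [0.4310614  0.02671695 0.04019816] [0.48604726 0.08496925 0.04833237]
beak [ 0.50513922 -0.3371767   0.05109158] [ 0.52010116 -0.29806718  0.06052832]
scene blue 0 0
[245.54966887 225.75496689] 151 [ 0.676 -0.164 -0.14 ] [ 0.692 -0.135 -0.129]
[276.18125 243.83125] 160 [ 0.677 -0.046 -0.14 ] [ 0.694 -0.014 -0.128]
[269.25806452 254.06451613] 31 [ 0.717 -0.042 -0.141] [ 0.733 -0.027 -0.119]
jar [0.43171312 0.0237499  0.04039631] [0.49000048 0.07870129 0.05033022]
beak [ 0.50079227 -0.34275062  0.05012659] [ 0.5575761  -0.28733846  0.06648581]
```

View pics/scene16.png

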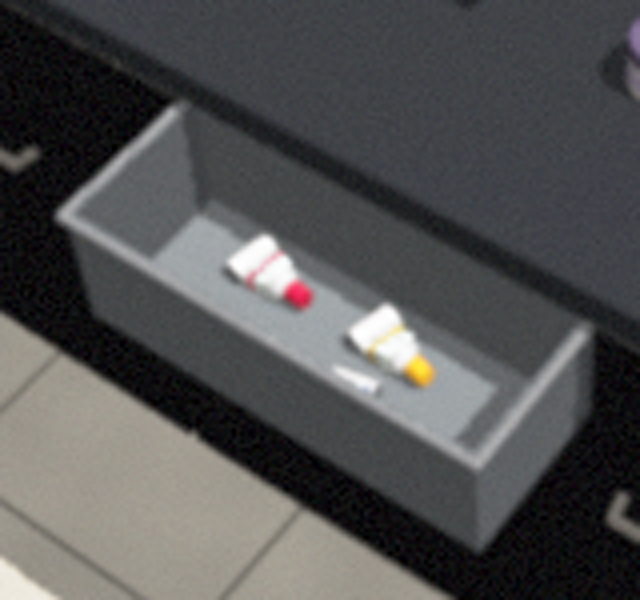

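View pics/side16.png

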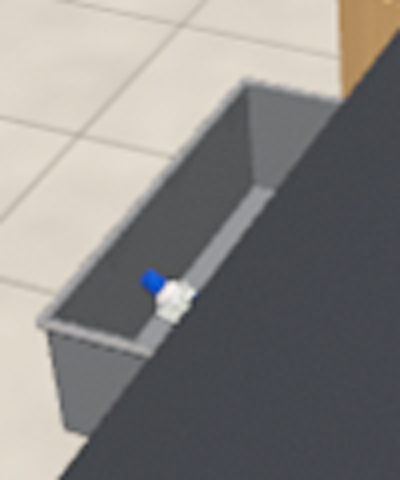

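All three tubes are in the bin. Blue leans against the front wall with its middle at z≈-0.125, below the required -0.075. The jar and beaker have not moved. Handing in.

```bash
python3 -c "
from plant import manip;print(manip.job_done());print(manip.observe()['t'])"
```

```text
the job is handed in; nothing more can be done
None
the job is handed in; nothing more can be done
```

I swept all three spent tubes over the edge into the bin by pushing only, and handed the job in after about 22 s of the 72 s. No verdict is reported.

- **Pushes:** Red and yellow went straight off the edge. Blue started outside the bin's width, so I pushed it forward past the jar, swept it sideways to y ≈ -0.04, then pushed it off.
- **Tubes:** In the last pictures red and yellow lie flat on the bin floor. Blue leans against the bin's front wall. Its visible white part averages z ≈ -0.126 m in the side view, about 80 mm below the rim, where at least 30 mm is required.
- **Bystanders:** The jar and beaker measured within about 3 mm of where they started. The bottle and full tube looked unmoved in the pictures. I did not measure the bowl or brush again, but the arm stayed well away from them.
- **Hand:** It finished about 15 cm above the counter, touching nothing.
- **Disagreements:** From the scene camera blue was mostly hidden by the bin's front wall, so its place rests mainly on the side camera. In that side view part of the beaker's rim went undetected. Nothing else disagreed.

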